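# Line up the denture flasks in the corner stop

## Task

Line the two brass flasks up for the press by pushing them along the bench, never lifting or tipping them: first push the large one snugly into the corner of the aluminium stop, its wide face flush against the long bar and its side against the short end cheek. Then push the small one flush against the long bar too, right up beside the large one so that they touch. Leave everything else on the bench where it is.

Things in the scene. Friction and masses are not known exactly. Their poses are not given: they have to be found in the camera images.
- large_flask: larger of two closed brass denture flasks: block with 8 mm rounded edges, 80 mm along its x, 95 mm along its y, 60 mm tall, 0.5 to 0.98 kg, loose, slides with friction. Origin at the centre of its underside. At the start its x axis points away from the robot within 20 degrees (a 95 mm wide face towards the robot, one towards the stop bar); left or right of the other flask.
- small_flask: smaller brass flask of the same make: 60 mm along its x, 70 mm along its y, 46 mm tall, edges rounded 8 mm, 0.33 to 0.63 kg, loose. Origin at the centre of its underside; x axis away from the robot at the start within 20 degrees, so its 70 mm wide faces look towards the robot and the stop bar.
- stop: L-shaped aluminium stop fixed to the table, 25 mm tall, 20 mm thick. Origin: inside corner at table height. The long bar runs 520 mm along its -y (to the right), working face at x = 0; the short end cheek runs 90 mm along its -x (towards the robot), working face at y = 0. The flasks belong at x < 0, y < 0. Turned up to 3 degrees.
- wax_tin: bystander: plain steel tin, upright, 44 mm diameter, 55 mm tall, standing between the two flasks' starting places; origin at the centre of its underside
- mixing_bowl: bystander: dark rubber bowl, 110 mm across the rim, 60 mm tall, left of the flasks; origin at the centre of its underside
- spatula: bystander: spatula with wooden handle lying flat, 200 mm long, right of the flasks; origin underneath it
- casting_ring: bystander: open upright brass tube, 60 mm outside diameter, 55 mm tall, on the right beyond the end of the stop bar; origin at the centre of its underside
- plaster_model: bystander: white plaster tooth model, 60 x 65 mm, 26 mm tall, behind the stop bar; origin at the centre of its underside
- jar: bystander: glass jar with white cap, 60 mm diameter, 85 mm tall, behind the stop bar; origin at the centre of its underside
- carton: bystander: plain cardboard box 60 x 120 mm, 70 mm tall, behind the stop bar; origin at the centre of its underside

How it is judged:
By the outcome, as a careful person would: the job done as asked, in the order asked, and still so for the second after the job is handed in, with the robot touching nothing.
It also fails if it takes over 72 s, if anything falls off the work surface, if the arm or the gripper's body presses on something with over 40 N, if the wrist force passes 120 N, or if a joint passes its speed limit or range.

## Robot

A 6-joint arm with a two-finger parallel gripper is mounted at the origin on the work surface. World frame = base frame: x ahead of the robot, y to its left, z up, the work surface at z = 0. Lengths are in m, angles in rad, forces in N, time in s.
With the tool pointing down it reaches from about 0.375 to 0.925 m from the base axis. Payload 5.7 kg.
Tool frame: the origin (TCP) lies at the very end of the fingers, on their centre line; the grasp point (between the pads) lies 19 mm behind it; z points along the fingers, y is the line along which they close (so a half turn about z gives the same grasp; the last joint's range is limited). The gripper opens to 85 mm and grips with 20 to 120 N. Pads are 22 mm wide; open, the fingers measure 114 mm over their backs; the gripper's body (76 mm by 85 mm) begins 54 mm behind the grasp point. The pads swing forward as they close: fully open they stand 13 mm farther back than shut.
Start: joints at [1.081, 0.359, 1.51, -0, 1.272, -0.115], TCP at [0.22, 0.558, 0.231] pointing down, gripper open.
Joint ranges: [-2.97, 2.97], [-1.01, 2.36], [0.21, 2.38], [-0.96, 4.11], [0.2, 2.71], [-2.98, 2.98]. Speed limits (rad/s): [2.39, 2.39, 3.14, 3.14, 3.14, 3.14].

## Interface

Orientations are given as a unit quaternion [w, x, y, z].
In Python, from station import sense, viewer, ctrl gives the robot as it stands.
- The arm moves only by the tool step_arm, never from a script. Its argument "commands" is a list of rows, each a list of 7 numbers: the shift along the tool's x, y, z in mm, then the turn, a rotation vector about the tool's x, y, z in degrees, then the opening, from -1 (shut) to 1 (fully open). In form: [[tx, ty, tz, rx, ry, rz, jaw], ...]. A call has 1 to 10 rows; each row is the pose to reach, as a shift and turn from the pose commanded when the call began, along the tool's axes at that moment; what a row does not reach only later rows make up. A row lasts 1/10 s, in which the tool goes at most 50 mm and 8.59 degrees, less where a joint would pass 70% of its speed; a pose out of reach is approached as far as the arm can. A call with a gripper value outside its range is refused whole. The fingers move at their own pace and stop on an object; "newtons" is the grip in N (left out, the last holds). Time passes only in rows, so rows that repeat a pose let the fingers close. It gives the time, the measured TCP pose, the force, the opening and the grip force at its end, in the units of the state.
- sense(): the state, without advancing time (a new reading comes with each control period).
- viewer.camera(name): name is "side" or "top" or "wrist"; returns a dict with "image" (384x512x3 uint8, blue, green, red), "fovy" (degrees; the focal length in pixels is half the picture's height over the tangent of half this angle, whatever the lens; pixels are square), "cx", "cy" (the principal point, pixels), "dist" ([k1, k2, p1, p2, k3] as OpenCV has them; the pictures are not rectified), "pose" (4x4, takes a point from camera to world coordinates). Camera axes: x right, y down, z forward; pixel columns grow to the right and rows downward; lengths in m; the calibration is good to about 2 mm. A picture is of the moment at which its call begins. There is no depth.
- ctrl.finish_job(): hands the job in; it is judged then, once.
Trained networks look in a picture, given as the dict that the camera call returned (one of the last four; its "shot" number tells which), for a name from the list of things; names that differ only in an ending like _2 or _b are one class to them, and where a whole thing is asked for, a point or a joint stands for the part that bears it (a point fixed in the world has none). Each returns a list of dicts, best first, with "confidence" (0 to 1); they miss things now and then, are a little off and sometimes report something else, mostly with a low value. They report only what shows in the picture. A call takes as long as a camera call.
- viewer.recognise(picture, thing): "point" ([x, y, z] in m, in world coordinates, good to about 4 mm: the middle of the surface that is visible of it).
- viewer.outline_of(picture, thing): "pixels" (384x512 bool, what is visible of it).
The state is a dict: "time": time; "joint_pos": joint angles; "qd": joint speeds; "effort": joint torques, N m; "tool_pos": TCP position; "tool_rot": TCP orientation; "wrist_force": force on the tool from outside, world axes, zero at the start; "moment": the same for the moment, N m; "finger_gap": finger opening in m; "grip_force": force on a finger pad.
Only numpy, scipy, OpenCV 4.12 (cv2) and the standard library are available. Lean on these libraries where they do the work, as an engineer would, in place of code of your own. Each camera call takes 0.05 s, during which the arm holds its last target. There are 200 camera calls.

## Working session

There is one attempt and no reset: what is moved stays moved. The work goes in short steps, Python scripts to look and compute and a tool call to move; the robot and the scene stay as the last step left them, time stands still between calls to the robot, and variables do not carry over. Pictures are saved under pics/ and viewed, at most 10 in all, crops included, and the job is handed in when it is done.

Besides the shell and the picture viewer there is one more tool, called after "Request:" as name([rows], argument=value, ...), one row to a line, values as JSON. step_arm: Moves the arm, as the interface text tells. Its arguments: {"type":"object","properties":{"commands":{"type":"array"},"newtons":{"type":"number"}},"required":["commands"]}

```bash
mkdir -p pics; ls; cat > h.py <<'E'
import numpy as np, cv2
from station import sense, viewer, ctrl
def K(p):
    f=p["image"].shape[0]/2/np.tan(np.radians(p["fovy"])/2)
    return np.array([[f,0,p["cx"]],[0,f,p["cy"]],[0,0,1]])
def toplane(p,uv,z):
    n=cv2.undistortPoints(np.array(uv,float).reshape(-1,1,2),K(p),np.array(p["dist"],float)).reshape(-1,2)
    T=np.array(p["pose"]); d=np.c_[n,np.ones(len(n))]@T[:3,:3].T
    return T[:3,3]+d*((z-T[2,3])/d[:,2])[:,None]
def proj(p,X):
    T=np.linalg.inv(np.array(p["pose"]))
    return cv2.projectPoints(np.array(X,float).reshape(-1,1,3),cv2.Rodrigues(T[:3,:3])[0],T[:3,3],K(p),np.array(p["dist"],float))[0].reshape(-1,2)
E
python3 - <<'E'
from h import *
for n in("top","side"):
    p=viewer.camera(n); cv2.imwrite(f"pics/{n}0.png",p["image"])
    print(n,np.round(p["pose"],3).tolist(),p["fovy"])
    for t in "large_flask small_flask stop wax_tin mixing_bowl spatula casting_ring plaster_model jar carton".split():
        r=viewer.recognise(p,t)
        print(t,[(np.round(q["point"],3).tolist(),round(q["confidence"],2)) for q in r[:2]])
s=sense();print(s)
E
```

```text
pics
top [[0.008, -0.984, 0.179, 0.365], [-1.0, -0.011, -0.014, -0.067], [0.016, -0.179, -0.984, 1.304], [0.0, 0.0, 0.0, 1.0]] 52.677653321176265
large_flask [([0.51, -0.237, 0.057], 0.84)]
small_flask [([0.509, 0.013, 0.046], 0.84)]
stop [([0.69, 0.071, 0.023], 0.57)]
wax_tin [([0.471, -0.094, 0.059], 0.59)]
mixing_bowl [([0.402, 0.38, 0.024], 0.91), ([0.61, -0.471, 0.034], 0.72)]
spatula [([0.471, -0.372, -0.001], 0.74)]
casting_ring [([0.512, -0.239, 0.057], 0.72), ([0.611, -0.47, 0.035], 0.52)]
plaster_model [([0.792, -0.017, 0.019], 0.6)]
jar [([0.783, -0.139, 0.084], 0.75)]
carton [([0.772, 0.141, 0.066], 0.73)]
side [[-0.95, -0.186, 0.249, 0.353], [-0.311, 0.565, -0.765, 0.683], [0.002, -0.804, -0.594, 0.629], [0.0, 0.0, 0.0, 1.0]] 56.40161168218881
large_flask [([0.51, -0.194, 0.057], 0.73)]
small_flask [([0.506, 0.039, 0.046], 0.63)]
stop [([0.686, 0.184, 0.025], 0.67)]
wax_tin [([0.472, -0.083, 0.041], 0.63)]
mixing_bowl [([0.4, 0.354, 0.029], 0.92)]
spatula [([0.442, -0.363, 0.005], 0.78)]
casting_ring [([0.61, -0.454, 0.037], 0.53), ([0.79, -0.004, 0.019], 0.16)]
plaster_model [([0.787, -0.004, 0.018], 0.95)]
jar [([0.787, -0.121, 0.056], 0.81)]
carton [([0.765, 0.164, 0.062], 0.79)]
{'time': 1.1, 'joint_pos': array([ 1.08093009e+00,  3.58780585e-01,  1.51045197e+00,  4.69757159e-06,
        1.27246723e+00, -1.15097367e-01]), 'qd': array([ 0.00051122, -0.00027654, -0.00065581,  0.00112496,  0.00021356,
        0.00043963]), 'effort': array([-2.64931359e-04, -5.27589619e+01, -2.79052699e+01,  2.21913001e-04,
        1.55784972e-03, -1.25340506e-05]), 'tool_pos': array([0.21961536, 0.55831021, 0.23125852]), 'tool_rot': array([-1.81010058e-05,  1.86290433e-01,  9.82494718e-01, -5.04689966e-05]), 'wrist_force': array([-0.15397336,  0.05461598, -0.26540339]), 'moment': array([-0.02192292,  0.02075371, -0.00145443]), 'grip_force': 0.0, 'finger_gap': 0.08543564522704519}
```

View pics/top0.png

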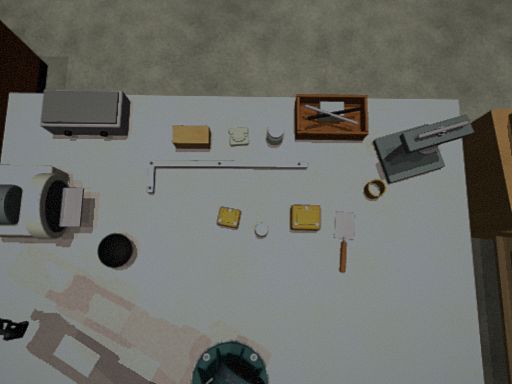

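```bash
cat >> h.py <<'E'
from scipy.optimize import least_squares
from scipy.spatial import ConvexHull
def fit(p,thing,L,W,H,x0,pick=None):
    """fit box pose to the outline mask: rounded-box silhouette distance"""
    r=viewer.outline_of(p,thing)
    if pick is None: m=r[0]["pixels"]
    else: m=r[pick]["pixels"]
    m=m.astype(np.uint8)
    n,l,s,_=cv2.connectedComponentsWithStats(m); m=(l==1+np.argmax(s[1:,4])).astype(np.uint8)
    r8=.008; a=np.linspace(-np.pi/2,np.pi/2,5); b=np.linspace(0,2*np.pi,24,endpoint=False)
    S=np.array([[np.cos(i)*np.cos(j),np.cos(i)*np.sin(j),np.sin(i)] for i in a for j in b])*r8
    C=np.array([[sx*(L/2-r8),sy*(W/2-r8),z] for sx in(-1,1) for sy in(-1,1) for z in(r8,H-r8)])
    P=(C[:,None]+S[None]).reshape(-1,3)
    def sil(x):
        c,s=np.cos(x[2]),np.sin(x[2]); R=np.array([[c,-s,0],[s,c,0],[0,0,1]])
        uv=proj(p,P@R.T+[x[0],x[1],0]); k=8
        q=np.zeros((384*2,512*2),np.uint8); h=cv2.convexHull(((uv+.5)*2*16-8).astype(np.int32).reshape(-1,1,2))
        cv2.fillConvexPoly(q,h,1,lineType=cv2.LINE_8,shift=4)
        return q
    M=cv2.resize(m,(1024,768),interpolation=cv2.INTER_NEAREST)
    B=cv2.GaussianBlur(M.astype(np.float32),(0,0),3)
    f=lambda x:float(((cv2.GaussianBlur(sil(x).astype(np.float32),(0,0),3)-B)**2).sum())
    from scipy.optimize import minimize
    best=None
    for th in (-.3,-.1,.1,.3) if len(x0)==2 else (x0[2],):
        o=minimize(f,[x0[0],x0[1],th],method="Nelder-Mead",options=dict(initial_simplex=[[x0[0],x0[1],th],[x0[0]+.01,x0[1],th],[x0[0],x0[1]+.01,th],[x0[0],x0[1],th+.1]],maxiter=90))
        if best is None or o.fun<best.fun: best=o
    return best.x,best.fun,m.sum()
E
python3 - <<'E'
from h import *
for n in("top","side"):
    p=viewer.camera(n)
    print(n,fit(p,"large_flask",.08,.095,.06,[.51,-.237]),fit(p,"small_flask",.06,.07,.046,[.51,.013]))
    m=viewer.outline_of(p,"stop")[0]["pixels"].astype(np.uint8)
    c=max(cv2.findContours(m,0,2)[0],key=cv2.contourArea)
    a=cv2.approxPolyDP(c,2.5,True).reshape(-1,2); print(np.c_[a,toplane(p,a,.025)[:,:2].round(4)].tolist())
E
```

```text
Traceback (most recent call last):
  File "h.py", line 18, in fit
    if pick is None: m=r[0]["pixels"]
                       ~^^^
IndexError: list index out of range
```

The top view shows the large flask at (306,217), the small one at (229,217), the tin at (262,230) between them, and the stop's inside corner near (154,166).

```bash
python3 - <<'E'
from h import *
for n in("top","side"):
    p=viewer.camera(n)
    print(n,p["cx"],p["cy"],np.round(p["dist"],3))
    if n=="top": print(toplane(p,[[306,217],[229,217],[262,230],[154,166],[307,168],[154,192],[374,189],[117,250],[344,240]],.04).round(3).tolist())
    for t,d,x0 in (("large_flask",(.08,.095,.06),[.51,-.22]),("small_flask",(.06,.07,.046),[.51,.013])):
        r=viewer.outline_of(p,t); print(t,[(q["confidence"],q["pixels"].sum(),np.argwhere(q["pixels"]).mean(0).round(1)) for q in r])
    for q in viewer.outline_of(p,"stop")[:1]:
        m=q["pixels"].astype(np.uint8)
        c=max(cv2.findContours(m,0,2)[0],key=cv2.contourArea)
        a=cv2.approxPolyDP(c,2.5,True).reshape(-1,2); print(np.c_[a,toplane(p,a,.025)[:,:2].round(4)].tolist())
E
```

```text
top 258.01200002312004 191.69192855383417 [0.014 0.    0.    0.    0.   ]
[[0.513, -0.243, 0.04], [0.51, 0.009, 0.04], [0.469, -0.099, 0.04], [0.679, 0.262, 0.04], [0.678, -0.249, 0.04], [0.59, 0.258, 0.04], [0.609, -0.472, 0.04], [0.401, 0.365, 0.04], [0.439, -0.366, 0.04]]
large_flask [(0.86, np.int64(739), array([217. , 305.3])), (0.45, np.int64(295), array([132.7, 275.4]))]
small_flask [(0.81, np.int64(394), array([216.7, 228.9]))]
[[147.0, 191.0, 0.5963, 0.2848], [153.0, 191.0, 0.5965, 0.2649], [157.0, 167.0, 0.6789, 0.2561], [305.0, 168.0, 0.6817, -0.2445], [306.0, 163.0, 0.6992, -0.2481], [149.0, 160.0, 0.703, 0.2843]]
side 257.7475913673619 188.99160682195338 [-0.003  0.     0.     0.     0.   ]
large_flask [(0.79, np.int64(844), array([166.9, 301.1]))]
small_flask []
[[248.0, 157.0, 0.6897, -0.2489], [240.0, 160.0, 0.7078, -0.2236], [157.0, 283.0, 0.7032, 0.2868], [160.0, 292.0, 0.6854, 0.305], [206.0, 303.0, 0.5851, 0.2998], [206.0, 290.0, 0.5983, 0.2711], [175.0, 280.0, 0.6713, 0.268], [247.0, 166.0, 0.6749, -0.1974]]
```

View pics/side0.png

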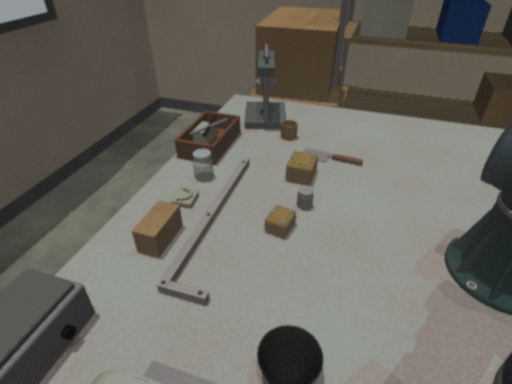

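The side view agrees: large flask (301,167), small flask (280,221), tin (305,198), stop corner near (175,281).

```bash
cat >> h.py <<'E'
def tool(goal,yaw):
    """shift (mm) in current tool axes and turn about tool z (deg) to reach goal with tool-x heading at world yaw (deg), tool down"""
    from scipy.spatial.transform import Rotation as Ro
    s=sense(); w=s["tool_rot"]; R=Ro.from_quat([w[1],w[2],w[3],w[0]])
    d=R.inv().apply(np.array(goal)-s["tool_pos"])*1000
    c=np.radians(yaw); G=Ro.from_matrix(np.array([[np.cos(c),np.sin(c),0],[np.sin(c),-np.cos(c),0],[0,0,-1]]).T.T)
    return d.round(1).tolist(),np.degrees((R.inv()*G).as_rotvec()).round(2).tolist()
E
python3 - <<'E'
from h import *
for n,t,d,x0 in (("top","large_flask",(.08,.095,.06),[.51,-.24]),("top","small_flask",(.06,.07,.046),[.51,.01]),("side","large_flask",(.08,.095,.06),[.51,-.24]),("side","small_flask",(.06,.07,.046),[.51,.01])):
  for k in range(3):
    try: print(n,t,fit(viewer.camera(n),t,*d,x0)); break
    except IndexError: print("miss")
s=sense(); print(s["time"],tool([.5,-.02,.35],180),tool([.5,-.02,.35],0))
E
```

```text
top large_flask (array([ 0.51250627, -0.24156389, -0.00713658]), np.float64(10.93404769897461), np.uint64(768))
top small_flask (array([ 0.51225358,  0.00988357, -0.16552403]), np.float64(10.120010375976562), np.uint64(392))
side large_flask (array([ 0.51310638, -0.24043343,  0.0032361 ]), np.float64(17.117448806762695), np.uint64(836))
side small_flask (array([ 0.51134367,  0.01301567, -0.16043526]), np.float64(3.6346945762634277), np.uint64(761))
2.05 ([-472.6, -435.6, -118.7], [-0.01, -0.0, -21.47]) ([-472.6, -435.6, -118.7], [-0.0, 0.01, 158.53])
```

```bash
python3 -c "
from h import *
print(tool([.42,-.241,.2],180))"
```

```text
([-479.0, -670.5, 31.4], [-0.01, -0.0, -21.47])
```

Request:
step_arm([
  [-345,-249,10,0,0,-21.5,0.06],
  [-345,-249,10,0,0,-21.5,0.06],
  [-345,-249,10,0,0,-21.5,0.06],
  [-345,-249,10,0,0,-21.5,0.06],
  [-345,-249,10,0,0,-21.5,0.06],
  [-345,-249,10,0,0,-21.5,0.06],
  [-345,-249,10,0,0,-21.5,0.06],
  [-345,-249,10,0,0,-21.5,0.06],
  [-345,-249,10,0,0,-21.5,0.06],
  [-345,-249,10,0,0,-21.5,0.06],
])

```text
time: 3.05
tool_pos: [0.4519, 0.1974, 0.2215]
tool_rot: [0.001, 0.002, 1.0, -0.0]
wrist_force: [0.6, -0.1, -0.4]
finger_gap: 0.0451
grip_force: 0.0
```

```bash
python3 -c "
from h import *
print(tool([.42,-.241,.2],180),sense()['joint_pos'])"
```

```text
([30.2, -438.5, 21.8], [-0.05, 0.09, -0.22]) [ 2.72641755e-01  2.14526338e-01  1.74851126e+00 -1.44319028e-03
  1.17733499e+00 -1.29371740e+00]
```

Request:
step_arm([
  [30,-438,20,0,0,0,0.06],
  [30,-438,20,0,0,0,0.06],
  [30,-438,20,0,0,0,0.06],
  [30,-438,20,0,0,0,0.06],
  [30,-438,20,0,0,0,0.06],
  [30,-438,20,0,0,0,0.06],
  [30,-438,20,0,0,0,0.06],
  [30,-438,20,0,0,0,0.06],
  [30,-438,20,0,0,0,0.06],
  [30,-438,20,0,0,0,0.06],
])

```text
time: 4.05
tool_pos: [0.4205, -0.242, 0.2015]
tool_rot: [0.001, 0.002, 1.0, -0.001]
wrist_force: [-0.6, 0.4, -1.0]
finger_gap: 0.0453
grip_force: 0.0
```

Request:
step_arm([
  [0,0,50,0,0,0,0.06],
  [0,0,100,0,0,0,0.06],
  [0,0,130,0,0,0,0.06],
  [0,0,155,0,0,0,0.06],
  [0,0,175,0,0,0,0.06],
  [0,0,185,0,0,0,0.06],
  [0,0,185,0,0,0,0.06],
  [0,0,185,0,0,0,0.06],
])

```text
time: 4.85
tool_pos: [0.4203, -0.2374, 0.0169]
tool_rot: [0.0, -0.001, 1.0, -0.0]
wrist_force: [0.9, -1.0, -0.6]
finger_gap: 0.0451
grip_force: 0.0
```

```bash
python3 - <<'E'
from h import *
print(sense()['joint_pos'],sense()['tool_pos'],tool([.572,-.241,.015],180))
p=viewer.camera("wrist"); cv2.imwrite("pics/w1.png",p["image"])
E
```

```text
[-6.57426061e-01  5.09558371e-01  1.96659797e+00 -6.67364556e-06
  6.64862632e-01 -2.22927354e+00] [ 0.42027184 -0.23740464  0.01690303] ([-151.7, -3.8, 2.0], [-0.02, 0.03, 0.06])
```

View pics/w1.png

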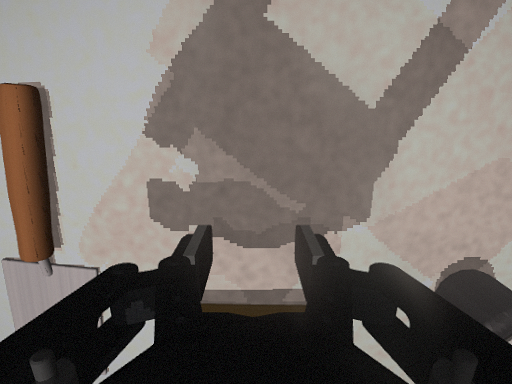

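The wrist view looks back toward the base: fingers in the lower middle, the flask's brass edge at (255,308), and the spatula on the left well clear.

Request:
step_arm([
  [-25,-3,0,0,0,0,0.06],
  [-32,-3,0,0,0,0,0.06],
  [-39,-3,0,0,0,0,0.06],
  [-46,-3,0,0,0,0,0.06],
  [-54,-3,0,0,0,0,0.06],
  [-63,-3,0,0,0,0,0.06],
  [-73,-3,0,0,0,0,0.06],
  [-83,-3,0,0,0,0,0.06],
  [-93,-3,0,0,0,0,0.06],
  [-103,-3,0,0,0,0,0.06],
])

```text
time: 5.9
tool_pos: [0.5179, -0.2388, 0.0159]
tool_rot: [-0.004, -0.001, 1.0, 0.002]
wrist_force: [-11.0, 0.4, 6.8]
finger_gap: 0.0451
grip_force: 0.0
```

Request:
step_arm([
  [-10,0,0,0,0,0,0.06],
  [-20,0,0,0,0,0,0.06],
  [-30,0,0,0,0,0,0.06],
  [-38,0,0,0,0,0,0.06],
  [-44,0,0,0,0,0,0.06],
  [-48,0,0,0,0,0,0.06],
  [-48,0,0,0,0,0,0.06],
])

```text
time: 6.6
tool_pos: [0.5672, -0.2393, 0.0159]
tool_rot: [-0.003, -0.001, 1.0, 0.001]
wrist_force: [-6.5, 0.6, 2.7]
finger_gap: 0.0454
grip_force: 0.0
```

```bash
cat >> h.py <<'E'
LG=("large_flask",.08,.095,.06); SM=("small_flask",.06,.07,.046)
def see(o,x0,cams=("top","side")):
    for n in cams:
      for k in range(2):
        try: x,f,m=fit(viewer.camera(n),*o,x0); print(n,o[0],x.round(4),"deg",np.degrees(x[2]).round(1),round(f,1),m); break
        except IndexError: print(n,"miss")
E
python3 - <<'E'
from h import *
see(LG,[.625,-.24,0]); see(SM,[.512,.01,-.16])
print(sense()['tool_pos'],sense()['wrist_force'])
E
```

```text
top large_flask [ 0.6428 -0.1846 -0.4397] deg -25.2 2379.0 54
side large_flask [ 0.6294 -0.2342  0.2737] deg 15.7 196.7 684
top miss
top miss
side small_flask [ 0.5117  0.0129 -0.1628] deg -9.3 6.0 743
[ 0.56718226 -0.23926595  0.01586555] [-5.86696665  1.12263593  2.69898015]
```

Request:
step_arm([
  [15,0,0,0,0,0,0.06],
  [15,0,-50,0,0,8,0.06],
  [15,0,-100,0,0,16,-0.18],
  [-10,-30,-120,0,0,24,-0.18],
  [-30,-60,-120,0,0,32,-0.18],
  [-58,-100,-120,0,0,40,-0.18],
  [-58,-110,-120,0,0,48,-0.18],
  [-58,-110,-120,0,0,56,-0.18],
  [-58,-110,-120,0,0,64,-0.18],
  [-58,-110,-120,0,0,72,-0.18],
])

```text
time: 8.1
tool_pos: [0.628, -0.3505, 0.136]
tool_rot: [-0.001, 0.59, 0.807, -0.0]
wrist_force: [-0.3, 0.4, 0.3]
finger_gap: 0.0355
grip_force: 0.0
```

```bash
python3 - <<'E'
from h import *
see(LG,[.622,-.24,0])
print(sense()['tool_pos'],sense()['joint_pos'],tool([.62,-.345,.015],90))
E
```

```text
top large_flask [ 0.6201 -0.2389 -0.0232] deg -1.3 96.8 703
side large_flask [ 0.6199 -0.2394  0.043 ] deg 2.5 22.6 813
[ 0.62839743 -0.350361    0.13631302] [-6.04464164e-01  6.10603326e-01  1.32130983e+00 -1.36974604e-04
  1.21023168e+00 -9.22796261e-01] ([7.7, -6.2, 121.3], [-0.03, -0.02, 18.24])
```

Request:
step_arm([
  [4,-6,0,0,0,8,-0.18],
  [4,-6,0,0,0,16,-0.18],
  [4,-6,50,0,0,18,-0.18],
  [4,-6,90,0,0,18,-0.18],
  [4,-6,110,0,0,18,-0.18],
  [4,-6,120,0,0,18,-0.18],
  [4,-6,120,0,0,18,-0.18],
])

```text
time: 9.0
tool_pos: [0.621, -0.3481, 0.015]
tool_rot: [-0.001, 0.706, 0.708, -0.0]
wrist_force: [-0.5, 0.7, 0.3]
finger_gap: 0.0348
grip_force: 0.0
```

```bash
python3 - <<'E'
from h import *
print(sense()['tool_pos'],sense()['joint_pos'],tool([.62,-.0,.015],90))
E
```

```text
[ 0.6209547  -0.34808828  0.01497938] [-6.07792736e-01  7.34172983e-01  1.42001322e+00 -1.56830601e-04
  9.90011381e-01 -6.09884604e-01] ([348.1, -0.2, 0.5], [-0.13, -0.08, 0.12])
```

Request:
step_arm([
  [30,0,0,0,0,0,-0.18],
  [36,0,0,0,0,0,-0.18],
  [42,0,0,0,0,0,-0.18],
  [48,0,0,0,0,0,-0.18],
  [55,0,0,0,0,0,-0.18],
  [64,0,0,0,0,0,-0.18],
  [74,0,0,0,0,0,-0.18],
  [84,0,0,0,0,0,-0.18],
  [94,0,0,0,0,0,-0.18],
  [104,0,0,0,0,0,-0.18],
])

```text
time: 10.0
tool_pos: [0.6233, -0.2473, 0.0175]
tool_rot: [0.003, 0.707, 0.707, -0.0]
wrist_force: [0.9, -7.5, 1.3]
finger_gap: 0.035
grip_force: 0.0
```

Request:
step_arm([
  [12,0,0,0,0,0,-0.18],
  [24,0,0,0,0,0,-0.18],
  [36,0,0,0,0,0,-0.18],
  [48,0,0,0,0,0,-0.18],
  [60,0,0,0,0,0,-0.18],
  [72,0,0,0,0,0,-0.18],
  [84,0,0,0,0,0,-0.18],
  [96,0,0,0,0,0,-0.18],
  [108,0,0,0,0,0,-0.18],
  [115,0,0,0,0,0,-0.18],
])

```text
time: 11.0
tool_pos: [0.6233, -0.1314, 0.0174]
tool_rot: [0.002, 0.707, 0.708, -0.0]
wrist_force: [0.2, -7.9, 3.3]
finger_gap: 0.0353
grip_force: 0.0
```

```bash
python3 - <<'E'
from h import *
print(sense()['tool_pos'],tool([.62,.14,.015],90))
p=viewer.camera("side"); cv2.imwrite("pics/s2.png",p["image"])
see(LG,[.622,-.07,0],("side",))
E
```

```text
[ 0.62333976 -0.13140848  0.01744291] ([271.4, -3.0, 1.5], [0.18, 0.2, 0.07])
side large_flask [ 0.6211 -0.0705  0.0441] deg 2.5 17.4 1097
```

View pics/s2.png

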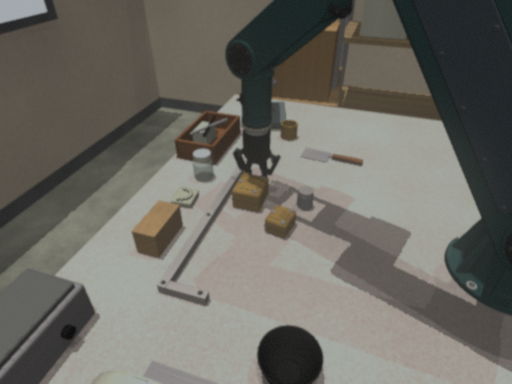

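The flask is at (250,192), still square to the gripper and clear of both the bar and the small flask (280,221).

Request:
step_arm([
  [10,0,1,0,0,0,-0.18],
  [22,0,1,0,0,0,-0.18],
  [34,0,1,0,0,0,-0.18],
  [46,0,1,0,0,0,-0.18],
  [58,0,1,0,0,0,-0.18],
  [70,0,1,0,0,0,-0.18],
  [82,0,1,0,0,0,-0.18],
  [94,0,1,0,0,0,-0.18],
  [106,0,1,0,0,0,-0.18],
  [118,0,1,0,0,0,-0.18],
])

```text
time: 12.15
tool_pos: [0.6239, -0.0145, 0.017]
tool_rot: [0.003, 0.707, 0.707, 0.0]
wrist_force: [-0.0, -13.0, 8.7]
finger_gap: 0.0349
grip_force: 0.0
```

Request:
step_arm([
  [12,0,0,0,0,0,-0.18],
  [24,0,0,0,0,0,-0.18],
  [36,0,0,0,0,0,-0.18],
  [48,0,0,0,0,0,-0.18],
  [60,0,0,0,0,0,-0.18],
  [72,0,0,0,0,0,-0.18],
  [84,0,0,0,0,0,-0.18],
  [94,0,0,0,0,0,-0.18],
  [104,0,0,0,0,0,-0.18],
  [112,0,0,0,0,0,-0.18],
])

```text
time: 13.15
tool_pos: [0.6233, 0.0977, 0.0169]
tool_rot: [0.002, 0.707, 0.708, -0.0]
wrist_force: [0.3, -14.5, 11.0]
finger_gap: 0.0352
grip_force: 0.0
```

```bash
python3 - <<'E'
from h import *
print(sense()['tool_pos'],tool([.62,.14,.015],90))
see(LG,[.622,.16,0])
E
```

```text
[0.62334929 0.09765901 0.01689209] ([42.4, -3.3, 1.7], [0.16, 0.21, 0.07])
top large_flask [ 0.632   0.1701 -0.2003] deg -11.5 1406.2 312
side large_flask [0.6215 0.1588 0.0034] deg 0.2 14.7 1741
```

Request:
step_arm([
  [10,0,0,0,0,0,-0.18],
  [20,0,0,0,0,0,-0.18],
  [28,0,0,0,0,0,-0.18],
  [34,0,0,0,0,0,-0.18],
  [38,0,0,0,0,0,-0.18],
  [41,0,0,0,0,0,-0.18],
  [43,0,0,0,0,0,-0.18],
  [43,0,0,0,0,0,-0.18],
])

```text
time: 14.15
tool_pos: [0.623, 0.1406, 0.0168]
tool_rot: [0.002, 0.707, 0.707, -0.0]
wrist_force: [0.6, -12.3, 11.2]
finger_gap: 0.0351
grip_force: 0.0
```

Request:
step_arm([
  [-15,0,0,0,0,0,-0.18],
  [-25,0,-45,0,0,0,0.06],
  [-25,-20,-95,0,0,-8,0.06],
  [-10,-60,-110,0,0,-16,0.06],
  [20,-100,-110,0,0,-24,0.06],
  [50,-120,-110,0,0,-32,0.06],
  [60,-120,-110,0,0,-40,0.06],
  [60,-120,-110,0,0,-48,0.06],
  [60,-120,-110,0,0,-56,0.06],
  [60,-120,-110,0,0,-64,0.06],
])

```text
time: 15.15
tool_pos: [0.5008, 0.2032, 0.1249]
tool_rot: [-0.001, 0.222, 0.975, -0.0]
wrist_force: [-0.0, 0.1, 0.7]
finger_gap: 0.0454
grip_force: 0.0
```

```bash
python3 - <<'E'
from h import *
see(LG,[.622,.2,0]);see(SM,[.512,.01,-.16])
print(sense()['tool_pos'],sense()['joint_pos'],tool([.525,.203,.015],180))
p=viewer.camera("wrist"); cv2.imwrite("pics/w3.png",p["image"])
E
```

```text
top large_flask [ 0.6204  0.2002 -0.0042] deg -0.2 19.4 782
side large_flask [0.6212 0.2008 0.0283] deg 1.6 80.6 1833
top small_flask [ 0.5125  0.0089 -0.1814] deg -10.4 13.1 390
side small_flask [0.4973 0.015  0.2213] deg 12.7 986.8 347
[0.50151882 0.20314586 0.12521539] [ 2.57165292e-01  3.97095353e-01  1.75589340e+00  2.90047251e-05
  9.88919628e-01 -8.58422029e-01] ([-21.2, 10.2, 110.2], [-0.01, -0.02, -26.08])
```

View pics/w3.png

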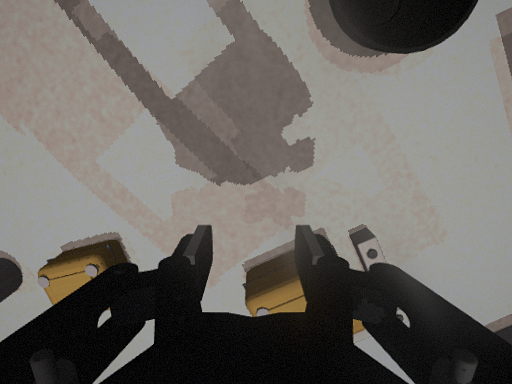

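The wrist view shows the large flask under the gripper (285,285), the cheek beside it at (365,245) and the small flask at (80,270).

Request:
step_arm([
  [-19,10,0,0,0,-8,0.06],
  [-19,8,20,0,0,-16,0.06],
  [-19,8,60,0,0,-24,0.06],
  [-19,8,90,0,0,-26,0.06],
  [-19,8,108,0,0,-26,0.06],
  [-19,8,109,0,0,-26,0.06],
])

```text
time: 16.2
tool_pos: [0.5201, 0.2015, 0.0139]
tool_rot: [-0.002, 0.0, 1.0, -0.001]
wrist_force: [-0.6, 0.6, 0.4]
finger_gap: 0.0453
grip_force: 0.0
```

```bash
python3 - <<'E'
from h import *
print(sense()['tool_pos'],sense()['joint_pos'],tool([.586,.2005,.015],180))
E
```

```text
[0.52007436 0.20153524 0.01389071] [ 2.45882846e-01  5.81990077e-01  1.79421539e+00 -7.35189802e-05
  7.70543960e-01 -1.32438912e+00] ([-65.9, -1.0, -1.4], [-0.07, -0.29, -0.03])
```

Request:
step_arm([
  [-25,0,0,0,0,0,0.06],
  [-36,0,0,0,0,0,0.06],
  [-42,0,0,0,0,0,0.06],
  [-47,0,0,0,0,0,0.06],
  [-52,0,0,0,0,0,0.06],
  [-56,0,0,0,0,0,0.06],
  [-60,0,0,0,0,0,0.06],
  [-63,0,0,0,0,0,0.06],
])

```text
time: 17.0
tool_pos: [0.5795, 0.2016, 0.0159]
tool_rot: [-0.005, -0.0, 1.0, -0.001]
wrist_force: [-10.1, -0.2, 6.4]
finger_gap: 0.0454
grip_force: 0.0
```

Request:
step_arm([
  [-2,0,0,0,0,0,0.06],
  [-4,0,0,0,0,0,0.06],
])

```text
time: 17.2
tool_pos: [0.5833, 0.2017, 0.0159]
tool_rot: [-0.005, -0.0, 1.0, -0.001]
wrist_force: [-10.9, -0.5, 7.2]
finger_gap: 0.0454
grip_force: 0.0
```

Request:
step_arm([
  [-2,0,0,0,0,0,0.06],
  [-4,0,0,0,0,0,0.06],
])

```text
time: 17.4
tool_pos: [0.5871, 0.2017, 0.0159]
tool_rot: [-0.005, -0.0, 1.0, -0.001]
wrist_force: [-10.8, -0.1, 7.2]
finger_gap: 0.0454
grip_force: 0.0
```

Request:
step_arm([
  [-2,0,0,0,0,0,0.06],
])

```text
time: 17.5
tool_pos: [0.5892, 0.2017, 0.0159]
tool_rot: [-0.005, -0.0, 1.0, -0.001]
wrist_force: [-9.9, 0.1, 5.7]
finger_gap: 0.0449
grip_force: 0.0
```

Request:
step_arm([
  [-2,0,0,0,0,0,0.06],
  [-3,0,0,0,0,0,0.06],
])

```text
time: 17.7
tool_pos: [0.5908, 0.2016, 0.0158]
tool_rot: [-0.006, -0.0, 1.0, -0.001]
wrist_force: [-15.5, 0.5, 11.1]
finger_gap: 0.0452
grip_force: 0.0
```

Request:
step_arm([
  [-2,0,0,0,0,0,0.06],
])

```text
time: 17.8
tool_pos: [0.5907, 0.2016, 0.0158]
tool_rot: [-0.008, -0.0, 1.0, -0.001]
wrist_force: [-22.9, 0.6, 16.9]
finger_gap: 0.0449
grip_force: 0.0
```

```bash
python3 - <<'E'
from h import *
see(LG,[.64,.2,0])
p=viewer.camera("side"); cv2.imwrite("pics/s4.png",cv2.resize(p["image"][200:330,110:310],None,fx=4,fy=4,interpolation=cv2.INTER_CUBIC))
print(sense()["wrist_force"],sense()["tool_pos"])
E
```

```text
top large_flask [0.6618 0.1644 0.2392] deg 13.7 1423.2 311
side large_flask [0.66   0.2085 0.5032] deg 28.8 1638.9 1273
[-18.05377294   0.27701005  12.69075078] [0.59070449 0.20154369 0.01560576]
```

View pics/s4.png

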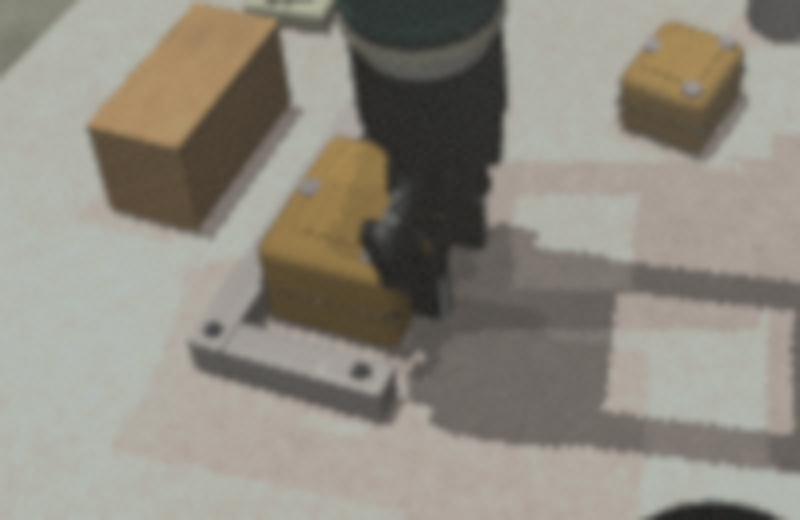

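The close-up shows the flask against the long bar, with a gap of about 15 mm still to the cheek.

Request:
step_arm([
  [20,0,0,0,0,0,0.06],
  [20,-5,-45,0,0,8,0.06],
  [15,-20,-90,0,0,16,-0.18],
  [0,-50,-100,0,0,24,-0.18],
  [-20,-80,-100,0,0,32,-0.18],
  [-40,-98,-100,0,0,40,-0.18],
  [-49,-98,-100,0,0,48,-0.18],
  [-49,-98,-100,0,0,56,-0.18],
  [-49,-98,-100,0,0,64,-0.18],
  [-49,-98,-100,0,0,72,-0.18],
])

```text
time: 19.05
tool_pos: [0.6486, 0.1041, 0.1165]
tool_rot: [-0.0, 0.59, 0.807, -0.0]
wrist_force: [0.1, 0.1, -0.3]
finger_gap: 0.0348
grip_force: 0.0
```

```bash
python3 - <<'E'
from h import *
see(LG,[.642,.2,0])
print(tool([.64,.1,.015],90))
E
```

```text
top large_flask [ 0.6513  0.2035 -0.0431] deg -2.5 412.2 587
side large_flask [0.6442 0.2004 0.0089] deg 0.5 26.1 1983
([-1.3, -9.7, 101.5], [-0.01, 0.0, 18.24])
```

Request:
step_arm([
  [-1,-8,0,0,0,8,-0.18],
  [-1,-8,0,0,0,16,-0.18],
  [-1,-8,45,0,0,18,-0.18],
  [-1,-8,80,0,0,18,-0.18],
  [-1,-8,100,0,0,18,-0.18],
  [-1,-8,100,0,0,18,-0.18],
])

```text
time: 19.85
tool_pos: [0.6388, 0.1007, 0.0132]
tool_rot: [-0.002, 0.706, 0.708, -0.002]
wrist_force: [-0.6, 0.0, 0.7]
finger_gap: 0.0349
grip_force: 0.0
```

Request:
step_arm([
  [25,0,0,0,0,0,-0.18],
  [32,0,0,0,0,0,-0.18],
  [37,0,0,0,0,0,-0.18],
  [41,0,0,0,0,0,-0.18],
  [44,0,0,0,0,0,-0.18],
  [47,0,0,0,0,0,-0.18],
  [49,0,0,0,0,0,-0.18],
])

```text
time: 20.55
tool_pos: [0.6426, 0.1471, 0.0175]
tool_rot: [0.002, 0.707, 0.708, -0.001]
wrist_force: [-1.0, -9.5, 4.4]
finger_gap: 0.035
grip_force: 0.0
```

Request:
step_arm([
  [2,0,0,0,0,0,-0.18],
  [4,0,0,0,0,0,-0.18],
])

```text
time: 20.75
tool_pos: [0.6425, 0.1508, 0.0175]
tool_rot: [0.002, 0.707, 0.708, -0.001]
wrist_force: [0.0, -10.2, 4.1]
finger_gap: 0.0352
grip_force: 0.0
```

Request:
step_arm([
  [2,0,0,0,0,0,-0.18],
  [3,0,0,0,0,0,-0.18],
])

```text
time: 20.95
tool_pos: [0.6425, 0.1539, 0.0175]
tool_rot: [0.002, 0.707, 0.708, -0.001]
wrist_force: [0.6, -11.8, 4.7]
finger_gap: 0.0347
grip_force: 0.0
```

Request:
step_arm([
  [1,0,0,0,0,0,-0.18],
  [2,0,0,0,0,0,-0.18],
])

```text
time: 21.15
tool_pos: [0.6425, 0.1557, 0.0175]
tool_rot: [0.002, 0.707, 0.708, -0.001]
wrist_force: [-0.6, -10.6, 5.0]
finger_gap: 0.0349
grip_force: 0.0
```

Request:
step_arm([
  [2,0,0,0,0,0,-0.18],
  [3,0,0,0,0,0,-0.18],
])

```text
time: 21.35
tool_pos: [0.6425, 0.1588, 0.0175]
tool_rot: [0.002, 0.707, 0.708, -0.001]
wrist_force: [-0.2, -10.8, 4.7]
finger_gap: 0.0349
grip_force: 0.0
```

Request:
step_arm([
  [1,0,0,0,0,0,-0.18],
  [2,0,0,0,0,0,-0.18],
])

```text
time: 21.55
tool_pos: [0.6425, 0.1607, 0.0175]
tool_rot: [0.002, 0.707, 0.708, -0.001]
wrist_force: [-0.4, -10.2, 5.1]
finger_gap: 0.0352
grip_force: 0.0
```

Request:
step_arm([
  [1,0,0,0,0,0,-0.18],
  [3,0,0,0,0,0,-0.18],
])

```text
time: 21.75
tool_pos: [0.6426, 0.162, 0.0175]
tool_rot: [0.003, 0.706, 0.708, -0.002]
wrist_force: [0.9, -23.3, 7.5]
finger_gap: 0.0353
grip_force: 0.0
```

Request:
step_arm([
  [1,0,0,0,0,0,-0.18],
  [2,0,0,0,0,0,-0.18],
])

```text
time: 21.95
tool_pos: [0.6426, 0.162, 0.0176]
tool_rot: [0.003, 0.706, 0.708, -0.003]
wrist_force: [0.1, -27.5, 7.9]
finger_gap: 0.0348
grip_force: 0.0
```

```bash
python3 - <<'E'
from h import *
see(LG,[.642,.22,0],("side",))
p=viewer.camera("side"); cv2.imwrite("pics/s5.png",cv2.resize(p["image"][200:330,110:310],None,fx=4,fy=4,interpolation=cv2.INTER_CUBIC))
print(sense()["wrist_force"],sense()["tool_pos"])
E
```

```text
side large_flask [0.645  0.2153 0.0246] deg 1.4 282.5 1846
[  0.31679308 -23.66976125   7.11124751] [0.64257233 0.16194536 0.01757881]
```

View pics/s5.png

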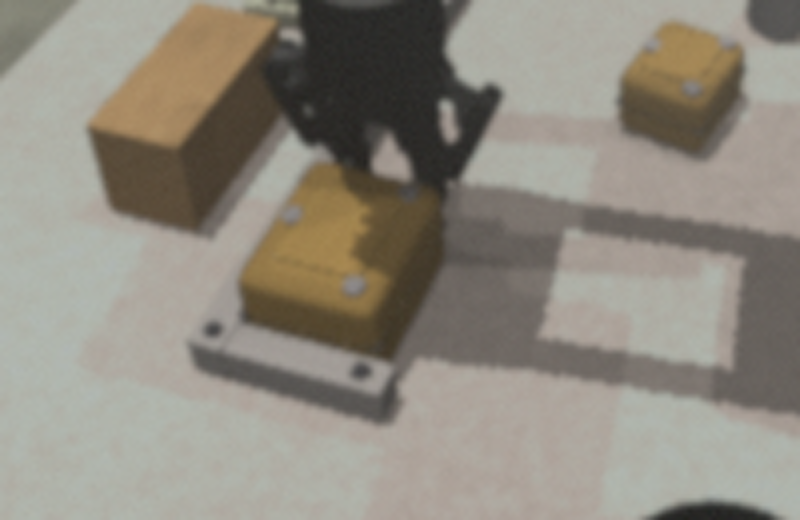

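The close-up shows the large flask seated in the corner, against both the bar and the cheek.

Request:
step_arm([
  [-15,0,0,0,0,0,-0.53],
  [-30,0,-45,0,0,-8,-0.53],
  [-50,-20,-90,0,0,-16,-0.53],
  [-80,-60,-100,0,0,-24,-0.53],
  [-110,-100,-100,0,0,-32,-0.53],
  [-130,-140,-100,0,0,-40,-0.53],
  [-150,-180,-100,0,0,-48,-0.53],
  [-150,-220,-100,0,0,-56,-0.53],
  [-150,-220,-100,0,0,-64,-0.53],
  [-150,-220,-100,0,0,-72,-0.53],
])

```text
time: 23.1
tool_pos: [0.4202, 0.0183, 0.1168]
tool_rot: [-0.0, 0.154, 0.988, 0.0]
wrist_force: [0.8, 0.2, 0.3]
finger_gap: 0.02
grip_force: 0.0
```

```bash
python3 - <<'E'
from h import *
see(LG,[.644,.22,0]);see(SM,[.512,.01,-.16])
p=viewer.camera("top")
cv2.imwrite("pics/t6.png",cv2.resize(p["image"][145:245,140:270],None,fx=6,fy=6,interpolation=cv2.INTER_CUBIC))
print(sense()["tool_pos"],tool([.43,.01,.015],180))
E
```

```text
top large_flask [0.6439 0.2206 0.0109] deg 0.6 31.3 767
side large_flask [0.6459 0.215  0.0036] deg 0.2 289.9 1814
top miss
top small_flask [ 0.5286  0.0072 -0.2278] deg -13.1 629.0 171
side small_flask [ 0.5119  0.0131 -0.0899] deg -5.2 25.8 708
[0.42200605 0.01871915 0.11621973] ([-10.3, -5.8, 101.2], [-0.01, -0.01, -18.01])
```

View pics/t6.png

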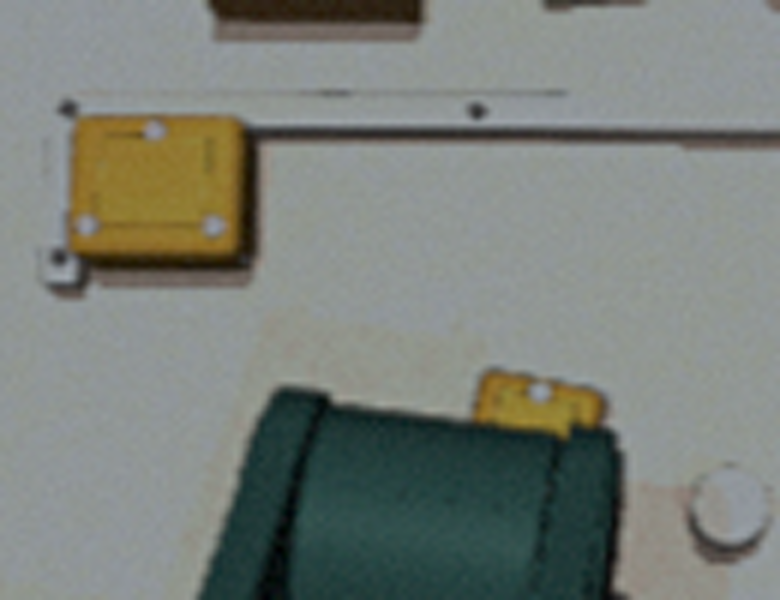

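The top crop shows the large flask seated at (157,187), touching bar and cheek; the small flask (540,403) and tin (728,508) are undisturbed.

Request:
step_arm([
  [-6,-6,0,0,0,-8,-0.53],
  [-6,-6,20,0,0,-16,-0.53],
  [-6,-6,60,0,0,-18,-0.53],
  [-6,-6,88,0,0,-18,-0.53],
  [-6,-6,99,0,0,-18,-0.53],
  [-6,-6,99,0,0,-18,-0.53],
])

```text
time: 24.25
tool_pos: [0.4245, 0.0113, 0.0158]
tool_rot: [-0.002, -0.0, 1.0, 0.0]
wrist_force: [-0.5, -0.5, 0.1]
finger_gap: 0.0201
grip_force: 0.0
```

```bash
python3 - <<'E'
from h import *
print(sense()["tool_pos"],tool([.61,.01,.015],180))
E
```

```text
[0.42445679 0.01129454 0.01576669] ([-185.5, -1.3, 0.0], [0.02, -0.22, 0.01])
```

Request:
step_arm([
  [-20,-1,0,0,0,0,-0.53],
  [-28,-1,0,0,0,0,-0.53],
  [-34,-1,0,0,0,0,-0.53],
  [-40,-1,0,0,0,0,-0.53],
  [-46,-1,0,0,0,0,-0.53],
  [-54,-1,0,0,0,0,-0.53],
  [-63,-1,0,0,0,0,-0.53],
  [-73,-1,0,0,0,0,-0.53],
  [-83,-1,0,0,0,0,-0.53],
  [-93,-1,0,0,0,0,-0.53],
])

```text
time: 25.25
tool_pos: [0.5197, 0.0102, 0.0172]
tool_rot: [0.0, -0.0, 1.0, -0.0]
wrist_force: [-1.2, -1.1, -2.0]
finger_gap: 0.0201
grip_force: 0.9
```

Request:
step_arm([
  [-10,0,0,0,0,0,-0.53],
  [-20,0,0,0,0,0,-0.53],
  [-30,0,0,0,0,0,-0.53],
  [-40,0,0,0,0,0,-0.53],
  [-50,0,0,0,0,0,-0.53],
  [-58,0,0,0,0,0,-0.53],
  [-66,0,0,0,0,0,-0.53],
  [-72,0,0,0,0,0,-0.53],
  [-77,0,0,0,0,0,-0.53],
  [-80,0,0,0,0,0,-0.53],
])

```text
time: 26.25
tool_pos: [0.5992, 0.0102, 0.0173]
tool_rot: [0.0, -0.0, 1.0, -0.0]
wrist_force: [-1.8, 0.8, -1.3]
finger_gap: 0.0204
grip_force: 1.0
```

```bash
python3 - <<'E'
from h import *
see(SM,[.64,.01,0],("side",))
print(sense()["wrist_force"])
E
```

```text
side small_flask [0.643  0.0197 0.0474] deg 2.7 425.2 519
[-0.37388235 -0.76317613  0.27917537]
```

Request:
step_arm([
  [-3,0,0,0,0,0,-0.53],
  [-6,0,0,0,0,0,-0.53],
  [-8,0,0,0,0,0,-0.53],
  [-10,0,0,0,0,0,-0.53],
])

```text
time: 26.75
tool_pos: [0.6079, 0.0103, 0.0174]
tool_rot: [-0.001, -0.0, 1.0, 0.0]
wrist_force: [-5.5, -0.4, 3.7]
finger_gap: 0.0198
grip_force: 2.6
```

Request:
step_arm([
  [-1,0,0,0,0,0,-0.53],
  [-2,0,0,0,0,0,-0.53],
  [-3,0,0,0,0,0,-0.53],
])

```text
time: 27.05
tool_pos: [0.6108, 0.0103, 0.0174]
tool_rot: [-0.001, -0.0, 1.0, -0.0]
wrist_force: [-7.0, 0.2, 5.1]
finger_gap: 0.0202
grip_force: 3.3
```

Request:
step_arm([
  [-1,0,0,0,0,0,-0.53],
  [-2,0,0,0,0,0,-0.53],
])

```text
time: 27.25
tool_pos: [0.613, 0.0103, 0.0174]
tool_rot: [-0.001, -0.0, 1.0, 0.0]
wrist_force: [-5.7, 0.2, 5.0]
finger_gap: 0.0199
grip_force: 3.0
```

Request:
step_arm([
  [-1,0,0,0,0,0,-0.53],
  [-2,0,0,0,0,0,-0.53],
])

```text
time: 27.45
tool_pos: [0.6132, 0.0103, 0.0172]
tool_rot: [-0.002, -0.0, 1.0, 0.0]
wrist_force: [-10.9, 0.9, 8.8]
finger_gap: 0.0198
grip_force: 5.6
```

Request:
step_arm([
  [20,0,0,0,0,0,-0.53],
  [20,-10,-45,0,0,8,-0.6],
  [15,-20,-80,0,0,16,-0.72],
  [0,-50,-85,0,0,24,-0.72],
  [-20,-80,-85,0,0,32,-0.72],
  [-39,-88,-85,0,0,40,-0.72],
  [-39,-88,-85,0,0,48,-0.72],
  [-39,-88,-85,0,0,56,-0.72],
  [-39,-88,-85,0,0,64,-0.72],
  [-39,-88,-85,0,0,72,-0.72],
])

```text
time: 28.45
tool_pos: [0.6567, -0.0783, 0.1026]
tool_rot: [0.002, 0.59, 0.807, 0.001]
wrist_force: [0.1, -0.1, 0.9]
finger_gap: 0.0119
grip_force: 0.0
```

```bash
python3 - <<'E'
from h import *
see(SM,[.652,.01,0])
print(sense()["tool_pos"],tool([.652,-.075,.015],90))
E
```

```text
top small_flask [0.6641 0.0014 0.0208] deg 1.2 787.2 119
side small_flask [ 0.6556  0.0191 -0.0254] deg -1.5 31.3 662
[ 0.6558515  -0.07800244  0.1025224 ] ([4.1, -2.9, 87.5], [0.1, 0.04, 18.23])
```

Request:
step_arm([
  [2,-2,0,0,0,8,-0.72],
  [2,-2,20,0,0,16,-0.72],
  [2,-2,60,0,0,18,-0.72],
  [2,-2,80,0,0,18,-0.72],
  [2,-2,86,0,0,18,-0.72],
  [2,-2,86,0,0,18,-0.72],
])

```text
time: 29.25
tool_pos: [0.6521, -0.0765, 0.0156]
tool_rot: [-0.0, 0.706, 0.708, -0.0]
wrist_force: [-0.0, -0.1, 0.6]
finger_gap: 0.0122
grip_force: 0.0
```

Request:
step_arm([
  [20,0,0,0,0,0,-0.72],
  [28,0,0,0,0,0,-0.72],
  [34,0,0,0,0,0,-0.72],
  [40,0,0,0,0,0,-0.72],
  [46,0,0,0,0,0,-0.72],
  [54,0,0,0,0,0,-0.72],
  [63,0,0,0,0,0,-0.72],
  [73,0,0,0,0,0,-0.72],
  [83,0,0,0,0,0,-0.72],
  [93,0,0,0,0,0,-0.72],
])

```text
time: 30.25
tool_pos: [0.6524, 0.0157, 0.0167]
tool_rot: [0.001, 0.707, 0.707, -0.001]
wrist_force: [-0.8, -6.0, 3.2]
finger_gap: 0.0118
grip_force: 2.9
```

```bash
python3 - <<'E'
from h import *
see(SM,[.652,.065,0])
print(sense()["tool_pos"],sense()["wrist_force"])
E
```

```text
top small_flask [ 0.682  -0.0273  0.3248] deg 18.6 2056.4 249
side small_flask [0.6561 0.0644 0.024 ] deg 1.4 4.3 768
[0.65228517 0.01688563 0.01625629] [-0.60212823  0.25131095  0.48179017]
```

Request:
step_arm([
  [8,0,0,0,0,0,-0.72],
  [18,0,0,0,0,0,-0.72],
  [28,0,0,0,0,0,-0.72],
  [38,0,0,0,0,0,-0.72],
  [47,0,0,0,0,0,-0.72],
  [55,0,0,0,0,0,-0.72],
  [61,0,0,0,0,0,-0.72],
  [66,0,0,0,0,0,-0.72],
  [69,0,0,0,0,0,-0.72],
  [71,0,0,0,0,0,-0.72],
])

```text
time: 31.45
tool_pos: [0.6521, 0.0877, 0.0162]
tool_rot: [-0.0, 0.707, 0.707, -0.0]
wrist_force: [-1.1, -3.7, 0.2]
finger_gap: 0.0119
grip_force: 1.9
```

Request:
step_arm([
  [1,0,0,0,0,0,-0.72],
  [2,0,0,0,0,0,-0.72],
  [3,0,0,0,0,0,-0.72],
])

```text
time: 31.75
tool_pos: [0.6521, 0.0903, 0.0162]
tool_rot: [-0.0, 0.707, 0.707, -0.0]
wrist_force: [-2.2, -3.3, 0.8]
finger_gap: 0.0116
grip_force: 1.9
```

Request:
step_arm([
  [1,0,0,0,0,0,-0.72],
  [2,0,0,0,0,0,-0.72],
])

```text
time: 31.95
tool_pos: [0.6521, 0.0924, 0.0162]
tool_rot: [-0.0, 0.707, 0.707, -0.0]
wrist_force: [-1.8, -3.9, 0.6]
finger_gap: 0.0123
grip_force: 1.9
```

Request:
step_arm([
  [1,0,0,0,0,0,-0.72],
  [2,0,0,0,0,0,-0.72],
])

```text
time: 32.15
tool_pos: [0.6521, 0.0932, 0.0162]
tool_rot: [0.001, 0.707, 0.708, -0.001]
wrist_force: [-1.3, -12.0, 0.7]
finger_gap: 0.0119
grip_force: 6.0
```

Request:
step_arm([
  [1,0,0,0,0,0,-0.72],
  [2,0,0,0,0,0,-0.72],
  [2,0,0,0,0,0,-0.72],
])

```text
time: 32.45
tool_pos: [0.6521, 0.0932, 0.0163]
tool_rot: [0.001, 0.707, 0.708, -0.002]
wrist_force: [-2.4, -16.1, 1.0]
finger_gap: 0.0123
grip_force: 8.2
```

Request:
step_arm([
  [-15,0,0,0,0,0,-0.72],
  [-30,0,-45,0,0,-8,-0.53],
  [-30,-20,-85,0,0,-16,-0.53],
  [-20,-60,-100,0,0,-24,-0.53],
  [0,-90,-100,0,0,-32,-0.53],
  [20,-105,-100,0,0,-40,-0.53],
  [40,-105,-100,0,0,-48,-0.53],
  [46,-105,-100,0,0,-56,-0.53],
  [46,-105,-100,0,0,-64,-0.53],
  [46,-105,-100,0,0,-72,-0.53],
])

```text
time: 33.45
tool_pos: [0.5478, 0.1437, 0.1167]
tool_rot: [0.001, 0.153, 0.988, 0.001]
wrist_force: [-0.6, 0.1, 0.9]
finger_gap: 0.0201
grip_force: 0.0
```

```bash
python3 - <<'E'
from h import *
see(SM,[.654,.14,0]);see(LG,[.644,.22,0])
print(sense()["tool_pos"],tool([.565,.14,.015],180))
E
```

```text
top small_flask [0.6547 0.1297 0.0595] deg 3.4 207.2 321
side small_flask [0.6599 0.1105 0.3235] deg 18.5 862.2 482
top miss
top miss
side large_flask [0.6451 0.2163 0.0115] deg 0.7 246.5 1903
[0.54731013 0.14241455 0.11630094] ([-17.6, 3.2, 101.3], [0.0, 0.0, -18.04])
```

Request:
step_arm([
  [-14,3,0,0,0,-8,-0.53],
  [-14,2,20,0,0,-16,-0.53],
  [-14,2,60,0,0,-18,-0.53],
  [-14,2,88,0,0,-18,-0.53],
  [-14,2,99,0,0,-18,-0.53],
  [-14,2,99,0,0,-18,-0.53],
])

```text
time: 34.55
tool_pos: [0.5599, 0.1398, 0.0159]
tool_rot: [-0.002, 0.0, 1.0, -0.0]
wrist_force: [-0.3, 0.3, -0.3]
finger_gap: 0.0201
grip_force: 0.0
```

Request:
step_arm([
  [-25,0,0,0,0,0,-0.53],
  [-32,0,0,0,0,0,-0.53],
  [-38,0,0,0,0,0,-0.53],
  [-42,0,0,0,0,0,-0.53],
  [-45,0,0,0,0,0,-0.53],
  [-48,0,0,0,0,0,-0.53],
])

```text
time: 35.15
tool_pos: [0.6088, 0.1401, 0.0175]
tool_rot: [-0.0, -0.0, 1.0, -0.0]
wrist_force: [-0.1, 0.3, -0.2]
finger_gap: 0.02
grip_force: 0.0
```

Request:
step_arm([
  [-2,0,0,0,0,0,-0.53],
  [-3,0,0,0,0,0,-0.53],
])

```text
time: 35.35
tool_pos: [0.6121, 0.1401, 0.0173]
tool_rot: [-0.0, -0.0, 1.0, -0.0]
wrist_force: [-0.5, 0.3, -0.3]
finger_gap: 0.0205
grip_force: 0.0
```

Request:
step_arm([
  [-1,0,0,0,0,0,-0.53],
  [-2,0,0,0,0,0,-0.53],
])

```text
time: 35.55
tool_pos: [0.6126, 0.14, 0.0171]
tool_rot: [-0.001, -0.0, 1.0, -0.0]
wrist_force: [-5.5, 0.8, 4.6]
finger_gap: 0.0202
grip_force: 2.8
```

Request:
step_arm([
  [-1,0,0,0,0,0,-0.53],
  [-2,0,0,0,0,0,-0.53],
  [-3,0,0,0,0,0,-0.53],
])

```text
time: 35.85
tool_pos: [0.6126, 0.1401, 0.017]
tool_rot: [-0.004, -0.0, 1.0, -0.0]
wrist_force: [-11.9, 1.1, 11.6]
finger_gap: 0.0202
grip_force: 6.6
```

Request:
step_arm([
  [20,0,0,0,0,0,-0.53],
  [40,0,-30,0,0,0,-0.53],
  [70,0,-80,0,0,0,-0.53],
  [100,-40,-120,0,0,0,-0.53],
  [140,-80,-150,0,0,0,-0.53],
  [170,-130,-150,0,0,0,-0.53],
  [190,-180,-150,0,0,0,-0.53],
  [190,-230,-150,0,0,0,-0.53],
  [190,-280,-150,0,0,0,-0.53],
  [190,-320,-150,0,0,0,-0.53],
])

```text
time: 36.85
tool_pos: [0.428, -0.1535, 0.1677]
tool_rot: [0.001, -0.0, 1.0, -0.0]
wrist_force: [1.3, 0.8, 0.5]
finger_gap: 0.0202
grip_force: 0.0
```

```bash
python3 - <<'E'
from h import *
see(SM,[.654,.14,0]);see(LG,[.644,.22,0])
p=viewer.camera("side");q=viewer.camera("top")
A=cv2.resize(p["image"][205:315,140:275],(0,0),fx=5,fy=5,interpolation=cv2.INTER_CUBIC)[:,:,:]
B=cv2.resize(q["image"][145:200,140:250],(0,0),fx=7,fy=7,interpolation=cv2.INTER_CUBIC)
cv2.imwrite("pics/a7.png",A);cv2.imwrite("pics/b7.png",B)
print(sense()["tool_pos"])
E
```

```text
top small_flask [0.655  0.1397 0.0416] deg 2.4 7.2 419
side small_flask [0.6604 0.1089 0.3089] deg 17.7 918.8 506
top large_flask [0.6423 0.2233 0.0257] deg 1.5 80.9 728
side large_flask [0.6463 0.2156 0.0338] deg 1.9 338.2 1795
[ 0.42864854 -0.15035066  0.16699264]
```

View pics/a7.png

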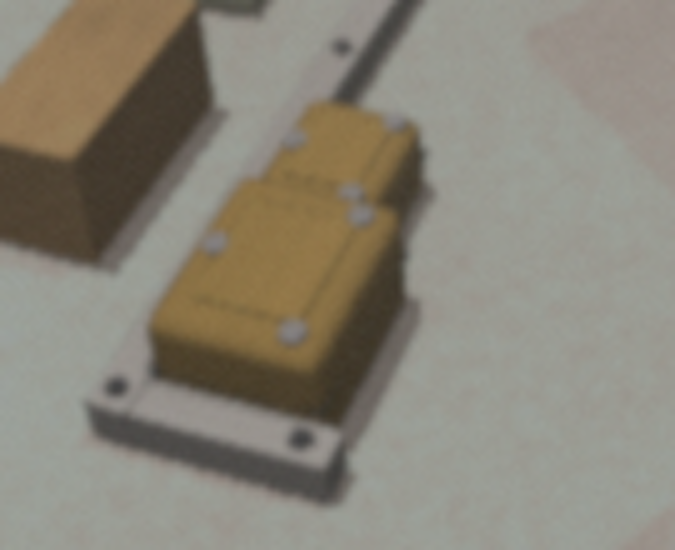

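View pics/b7.png

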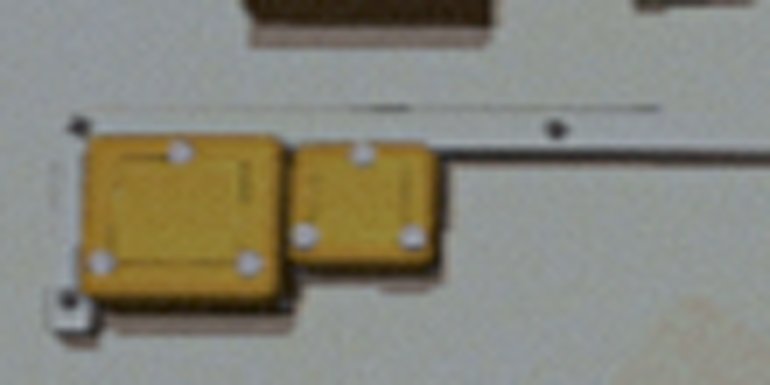

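The side crop shows both flasks side by side against the bar, the large one in the corner. The top crop shows them meeting at (287,200). One last gentle tap on the large flask will confirm it is still flush with the bar.

```bash
python3 - <<'E'
from h import *
print(tool([.54,.222,.1],180),tool([.54,.222,.016],180))
E
```

```text
([-112.4, 372.0, 67.0], [0.01, -0.02, 0.16]) ([-112.5, 372.0, 151.0], [0.01, -0.02, 0.16])
```

Request:
step_arm([
  [-30,50,0,0,0,0,0],
  [-60,100,0,0,0,0,0],
  [-90,150,0,0,0,0,0],
  [-100,200,0,0,0,0,0],
  [-110,250,20,0,0,0,0],
  [-112,300,40,0,0,0,0],
  [-112,345,67,0,0,0,0],
  [-112,372,100,0,0,0,0],
  [-112,372,135,0,0,0,0],
  [-112,372,150,0,0,0,0],
])

```text
time: 38.35
tool_pos: [0.5375, 0.2236, 0.0135]
tool_rot: [-0.002, -0.003, 1.0, -0.0]
wrist_force: [-0.1, -0.2, 0.5]
finger_gap: 0.0428
grip_force: 0.0
```

Request:
step_arm([
  [-15,0,0,0,0,0,0],
  [-28,0,0,0,0,0,0],
  [-36,0,0,0,0,0,0],
  [-42,0,0,0,0,0,0],
  [-46,0,0,0,0,0,0],
  [-46,0,0,0,0,0,0],
])

```text
time: 38.95
tool_pos: [0.5873, 0.2202, 0.0176]
tool_rot: [0.001, 0.0, 1.0, 0.0]
wrist_force: [-1.2, 0.6, 1.2]
finger_gap: 0.0424
grip_force: 0.0
```

Request:
step_arm([
  [-1,0,0,0,0,0,0],
  [-2,0,0,0,0,0,0],
])

```text
time: 39.15
tool_pos: [0.588, 0.2201, 0.0172]
tool_rot: [-0.0, -0.0, 1.0, -0.0]
wrist_force: [0.6, -0.8, 0.1]
finger_gap: 0.0427
grip_force: 0.0
```

Request:
step_arm([
  [-1,0,0,0,0,0,0],
  [-2,0,0,0,0,0,0],
  [-3,0,0,0,0,0,0],
])

```text
time: 39.45
tool_pos: [0.5912, 0.2203, 0.017]
tool_rot: [-0.0, -0.0, 1.0, -0.0]
wrist_force: [-2.3, -0.0, 1.4]
finger_gap: 0.0427
grip_force: 0.0
```

Request:
step_arm([
  [-1,0,0,0,0,0,0],
  [-2,0,0,0,0,0,0],
  [-2,0,0,0,0,0,0],
])

```text
time: 39.75
tool_pos: [0.591, 0.22, 0.0165]
tool_rot: [-0.002, -0.0, 1.0, -0.0]
wrist_force: [-5.9, -0.6, 2.5]
finger_gap: 0.0428
grip_force: 0.0
```

Request:
step_arm([
  [-1,0,0,0,0,0,0],
  [-2,0,0,0,0,0,0],
  [-3,0,0,0,0,0,0],
  [-3,0,0,0,0,0,0],
])

```text
time: 40.15
tool_pos: [0.5909, 0.2199, 0.0162]
tool_rot: [-0.005, -0.001, 1.0, -0.001]
wrist_force: [-12.9, -0.4, 7.2]
finger_gap: 0.0428
grip_force: 0.0
```

Request:
step_arm([
  [20,0,0,0,0,0,0],
  [45,0,-30,0,0,0,0],
  [75,-10,-80,0,0,0,0],
  [100,-50,-120,0,0,0,0],
  [130,-100,-150,0,0,0,0],
  [160,-150,-150,0,0,0,0],
  [165,-200,-150,0,0,0,0],
  [165,-250,-150,0,0,0,0],
  [165,-300,-150,0,0,0,0],
  [165,-350,-150,0,0,0,0],
])

```text
time: 41.15
tool_pos: [0.4323, -0.0953, 0.1675]
tool_rot: [0.001, -0.0, 1.0, -0.0]
wrist_force: [1.5, 0.2, -0.4]
finger_gap: 0.0422
grip_force: 0.0
```

```bash
python3 - <<'E'
from h import *
see(SM,[.654,.14,0],("top",));see(LG,[.644,.22,0],("top",));see(SM,[.654,.14,0],("top",));see(LG,[.644,.22,0],("top",))
E
```

```text
top small_flask [0.6544 0.1383 0.0334] deg 1.9 14.2 408
top large_flask [ 0.6448  0.2243 -0.0029] deg -0.2 37.4 784
top small_flask [0.6549 0.1381 0.025 ] deg 1.4 11.2 412
top large_flask [0.6455 0.2235 0.0214] deg 1.2 42.8 768
```

```bash
python3 - <<'E'
from h import *
print(sense()["time"],tool([.654,.055,.1],90),tool([.654,.055,.016],90))
E
```

```text
41.55 ([-222.1, 146.4, 66.6], [-0.01, -0.03, 90.14]) ([-222.2, 146.3, 150.6], [-0.01, -0.03, 90.14])
```

Request:
step_arm([
  [-30,15,0,0,0,8,-0.72],
  [-65,30,0,0,0,16,-0.72],
  [-100,50,0,0,0,24,-0.72],
  [-135,70,0,0,0,32,-0.72],
  [-170,90,0,0,0,40,-0.72],
  [-200,110,10,0,0,48,-0.72],
  [-220,130,30,0,0,56,-0.72],
  [-221,142,50,0,0,64,-0.72],
  [-221,142,65,0,0,72,-0.72],
  [-221,142,65,0,0,80,-0.72],
])

```text
time: 42.55
tool_pos: [0.6509, 0.0518, 0.0986]
tool_rot: [-0.002, 0.643, 0.766, -0.002]
wrist_force: [-0.9, -0.4, 0.1]
finger_gap: 0.012
grip_force: 0.0
```

```bash
python3 - <<'E'
from h import *
print(tool([.654,.055,.016],90))
E
```

```text
([2.5, 4.0, 82.6], [-0.32, -0.04, 9.93])
```

Request:
step_arm([
  [2,2,30,0,0,8,-0.72],
  [2,2,60,0,0,10,-0.72],
  [2,2,76,0,0,10,-0.72],
  [2,2,82,0,0,10,-0.72],
  [2,2,82,0,0,10,-0.72],
])

```text
time: 43.05
tool_pos: [0.6544, 0.0519, 0.0192]
tool_rot: [-0.001, 0.706, 0.708, -0.001]
wrist_force: [-0.3, 0.1, 0.3]
finger_gap: 0.0119
grip_force: 0.0
```

Request:
step_arm([
  [15,0,0,0,0,0,-0.72],
  [24,0,0,0,0,0,-0.72],
  [30,0,0,0,0,0,-0.72],
  [34,0,0,0,0,0,-0.72],
  [36,0,0,0,0,0,-0.72],
  [36,0,0,0,0,0,-0.72],
])

```text
time: 43.65
tool_pos: [0.655, 0.0873, 0.02]
tool_rot: [0.0, 0.707, 0.707, 0.0]
wrist_force: [-0.0, -0.1, -1.0]
finger_gap: 0.0119
grip_force: 0.0
```

Request:
step_arm([
  [1,0,0,0,0,0,-0.72],
  [2,0,0,0,0,0,-0.72],
  [2,0,0,0,0,0,-0.72],
])

```text
time: 43.95
tool_pos: [0.6549, 0.0889, 0.0197]
tool_rot: [-0.0, 0.707, 0.707, -0.0]
wrist_force: [0.2, -0.2, -0.3]
finger_gap: 0.012
grip_force: 0.0
```

Request:
step_arm([
  [1,0,0,0,0,0,-0.72],
  [2,0,0,0,0,0,-0.72],
  [3,0,0,0,0,0,-0.72],
])

```text
time: 44.25
tool_pos: [0.6549, 0.0921, 0.0198]
tool_rot: [0.0, 0.707, 0.707, -0.0]
wrist_force: [0.0, 0.1, -0.8]
finger_gap: 0.012
grip_force: 0.0
```

Request:
step_arm([
  [1,0,0,0,0,0,-0.72],
  [2,0,0,0,0,0,-0.72],
  [3,0,0,0,0,0,-0.72],
])

```text
time: 44.55
tool_pos: [0.6549, 0.0932, 0.0198]
tool_rot: [0.001, 0.707, 0.708, -0.001]
wrist_force: [0.3, -9.7, -0.5]
finger_gap: 0.012
grip_force: 5.5
```

Request:
step_arm([
  [1,0,0,0,0,0,-0.72],
  [1,0,0,0,0,0,-0.72],
])

```text
time: 44.75
tool_pos: [0.6549, 0.0932, 0.0198]
tool_rot: [0.001, 0.707, 0.708, -0.002]
wrist_force: [-1.3, -11.3, 1.4]
finger_gap: 0.0119
grip_force: 5.8
```

Request:
step_arm([
  [-15,0,0,0,0,0,-0.72],
  [-30,0,-20,0,0,0,-0.72],
  [-45,0,-60,0,0,0,-0.72],
  [-60,-30,-110,0,0,0,-0.72],
  [-70,-60,-150,0,0,0,-0.72],
  [-70,-100,-150,0,0,0,-0.72],
  [-70,-150,-150,0,0,0,-0.72],
  [-70,-180,-150,0,0,0,-0.72],
  [-70,-180,-150,0,0,0,-0.72],
])

```text
time: 45.65
tool_pos: [0.4692, 0.0263, 0.1695]
tool_rot: [-0.002, 0.707, 0.707, -0.001]
wrist_force: [0.3, 0.2, -0.8]
finger_gap: 0.012
grip_force: 0.0
```

```bash
python3 - <<'E'
from h import *
see(SM,[.654,.14,0],("top",));see(LG,[.644,.22,0],("top",))
p=viewer.camera("top")
for t in("wax_tin","casting_ring","mixing_bowl","jar","plaster_model","carton","spatula"):
    r=viewer.recognise(p,t); print(t,r and np.round(r[0]["point"],3))
print(ctrl.finish_job())
E
```

```text
top small_flask [ 0.6569  0.1387 -0.054 ] deg -3.1 74.3 356
top large_flask [0.6465 0.2246 0.0447] deg 2.6 167.9 716
wax_tin [ 0.472 -0.372  0.003]
casting_ring [ 0.611 -0.468  0.034]
mixing_bowl [0.398 0.383 0.026]
jar [ 0.783 -0.138  0.086]
plaster_model [ 0.791 -0.017  0.015]
carton [0.775 0.141 0.067]
spatula [ 0.473 -0.374 -0.002]
the job is handed in; nothing more can be done
None
```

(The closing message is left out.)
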